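# Lay a standing ink roller down on its rest

### The arm

A 6-joint arm with a two-finger parallel gripper is mounted at the origin on the work surface. World frame = base frame: x ahead of the robot, y to its left, z up, the work surface at z = 0. Lengths are in mm, angles in degrees, forces in N, time in s.
With the tool pointing down it reaches from about 350 to 850 mm from the base axis. Payload 8.1 kg.
Tool frame: the origin (TCP) lies midway between the tips of the shut fingers; the grasp point (between the pads) lies 19 mm behind it; z points along the fingers, y is the direction in which the jaws open and shut (so a half turn about z gives the same grasp; the last joint's range is limited). The gripper opens to 85 mm and grips with 20 to 120 N. Pads are 22 mm wide; open, the fingers measure 114 mm over their backs; the gripper's body (76 mm by 85 mm) begins 54 mm behind the grasp point. The pads swing forward as they close: fully open they stand 13 mm farther back than shut.
Start: joints at [69.248, 7.471, 85.268, -0, 87.261, -4.893], TCP at [163.945, 577.172, 231.292] pointing down, gripper open.
Joint ranges: [-169.43, 169.43], [-51.17, 129.36], [1.28, 143.12], [-76.62, 256.62], [0, 156.53], [-152.29, 152.29]. Speed limits (degrees/s): [136.94, 136.94, 159.86, 180, 180, 180].

### API

Orientations are given as [roll, pitch, yaw] about the fixed x, y, z axes, in that order (R = Rz(yaw) Ry(pitch) Rx(roll)).
In Python, from bench import telemetry, snapshot, camera_params, job gives the robot as it stands. The module is installed in compiled form; this text tells all that it offers.
- The arm moves only by the shell command python3 -m jog 'ROWS' [FORCE]. ROWS is JSON, a list that holds one entry, the list of rows, each a list of 7 numbers: the shift along the tool's x, y, z in units of 50 mm (1.0 is 50 mm), then the turn, a rotation vector about the tool's x, y, z in units of 2 pi rad (1.0 is 2 pi rad), then the opening, from 0 (shut) to 1 (fully open). In form: [[[dx, dy, dz, rx, ry, rz, claw], ...]]. A call has 1 to 12 rows; each row shifts and turns the commanded pose from where the row before left it, along the tool's axes as they then stand; what a row does not reach is not made up. A row lasts 1/8 s, in which the tool goes at most 62.5 mm and 10.7 degrees, less where a joint would pass 70% of its speed; a pose out of reach is approached as far as the arm can. A call with a number of a shift or a turn outside -1 to 1 is refused whole. A call with a gripper value outside its range is refused whole. The fingers move at their own pace and stop on an object; FORCE is the grip in N (left out, the last holds). Time passes only in rows, so rows that do not move let the fingers close. It gives the time, the measured TCP pose, the force and the opening at its end, in the units of the state.
- telemetry.sense(): the state, without advancing time (a new reading comes with each control period).
- snapshot(name): name is "side" or "top"; returns (picture, depth): 420x560x3 uint8, red, green, blue; 420x560 float32, mm along the optical axis (not along the pixel's ray), 0 where there is no reading.
- camera_params(name): a dict with "K" (3x3 intrinsics, pixels), "extrinsics" (4x4, takes a point from camera to world coordinates). Camera axes: x right, y down, z forward; pixel columns grow to the right and rows downward; lengths in mm; the calibration is good to about 2 mm. A picture is of the moment at which its call begins. camera_params takes no time and is no camera call.
- job.hand_in(): hands the job in, once; it reports no verdict.
The state is a dict: "time": time; "joint_pos": joint angles; "qd": joint speeds; "joint_efforts": joint torques, N m; "tool_pos": TCP position; "tcp_rot": TCP orientation; "ft_force": force on the tool from outside, world axes, zero at the start; "wrist_torque": the same for the moment, N m; "finger_gap": finger opening in mm.
Only numpy, scipy, OpenCV 4.12 (cv2) and the standard library are available. Lean on these libraries where they do the work, as an engineer would, in place of code of your own. Each camera call takes 0.05 s, during which the arm holds its last target. There are 200 camera calls.

### The job

The spare ink roller stands on end on the roller rest, in front of the rest's upright stop plate. With the fingers only, neither pinching nor lifting it, tip it over, away from the stop, and ease it down all the way so that it comes to lie on the bed of the rest without dropping; then push it lengthwise along the bed until its foot plate is flat against the stop. Leave it lying there and leave everything else on the bench where it stands.

Things in the scene. Friction and masses are not known exactly. Their poses are not given: they have to be found in the camera images.
- rest: Roller rest, fixed to the bench: flat aluminium bed 90 (x) by 175 (y) mm, top 50 mm above the bench, grey side plates. Origin: at bench level below the bed, mid-width; z up, y along the bed from the stop to the open end (about the robot's left, yaw up to 0.35 rad): the way the roller is to fall. Bed from y = -100 to +75 mm. Nothing stands beyond its open +y end.
- rest_stop (a point): Point on the bed (50 mm up) at the foot of the stop's face, mid-width; axes as the rest's. The stop is an upright dark steel plate at the bed's -y end, 90 wide, 8 thick, rising 60 mm above the bed (110 above the bench), its face at y = -100 mm of the rest.
- roller: Spare ink roller, loose, 0.28 to 0.52 kg: black rubber cylinder, diameter 36, between two square steel end plates 40 x 40 x 8; 190 long in all (mm). Origin: centre of the foot plate's outer face; z along the roller to the top plate, x and y square to the plates' sides. At first it stands on the bed, 4 to 16 mm clear of the stop, within 8 mm of the centre line, turned at most 0.08 rad to the rest.
- roller_top (a point): Centre of the outer face of the roller's top plate, 190 mm from the foot face; axes as the roller's. Centre of mass half-way. Tipped beyond about 0.2 rad the roller falls by itself; leant over and held up near its top, its foot tends to slide back to the stop. Nearly level, its top end weighs about 2 N. Just laid down, this end sticks out 40 to 70 mm past the bed (15 mm in the end), so fingers can be under it.
- ink_jar: Bystander, to be left alone: small round ink jar, diameter 56, height 70, black cap; on the far (+x) side of the rest (mm). Origin: centre of its underside.
- ink_tin: Bystander, to be left alone: low round tin, diameter 52, height 45; on the near (-x) side of the rest (mm). Origin: centre of its underside.
- solvent_bottle: Bystander, to be left alone: amber bottle, diameter 64, height 170 (mm). Origin: centre of its underside.
- beaker: Bystander, to be left alone: white open beaker, rim diameter 70, height 85 (mm). Origin: centre of its underside.
- ink_can: Bystander, to be left alone: round can, diameter 72, height 90 (mm). Origin: centre of its underside.
- weight: Bystander, to be left alone: brass knob weight, diameter 44, height 58 (mm). Origin: centre of its underside.
- spatula: Bystander, to be left alone: spatula lying flat on the bench (mm). Origin: under its middle, at bench level.
Things that resemble listed ones, but are neither listed nor needed, are in the scene too. Leave any orange or yellow look-alike of the roller alone.

How it is judged:
By the outcome, as a careful person would: the job done as asked, in the order asked, and still so for the second after the job is handed in, with the robot touching nothing.
It also fails if it takes over 64 s, if anything falls off the work surface, if the arm or the gripper's body presses on something with over 40 N, if the wrist force passes 120 N, or if a joint passes its speed limit or range.

## Working session

There is one attempt and no reset: what is moved stays moved. The work goes in short steps, Python scripts to look and compute and a shell command to move; the robot and the scene stay as the last step left them, time stands still between calls to the robot, and variables do not carry over. Pictures are saved under pics/ and viewed, about 8 in all and at most 12, crops included, and the job is handed in when it is done.

```bash
mkdir -p pics; cat > h.py <<'E'
import numpy as np, cv2
from bench import telemetry, snapshot, camera_params, job
def cloud(name):
    p,d=snapshot(name); c=camera_params(name); K=np.array(c["K"]);T=np.array(c["extrinsics"])
    v,u=np.indices(d.shape); z=d.astype(float)
    P=np.stack([(u-K[0,2])/K[0,0]*z,(v-K[1,2])/K[1,1]*z,z],-1)
    W=P@T[:3,:3].T+T[:3,3]; W[d==0]=np.nan
    return p,W
def save(n,p): cv2.imwrite("pics/"+n,p[...,::-1])
E
python3 - <<'E'
from h import *
for n in("side","top"):
    p,W=cloud(n); save(n+"1.png",p); np.save(n+"W.npy",W); np.save(n+"P.npy",p)
    c=camera_params(n); print(np.round(c["K"],1).tolist(),np.round(c["extrinsics"],3).tolist())
print(telemetry.sense())
E
```

```text
[[478.7, 0.0, 279.9], [0.0, 478.7, 216.3], [0.0, 0.0, 1.0]] [[-0.997, -0.068, 0.047, 516.513], [-0.083, 0.766, -0.637, 712.965], [0.007, -0.639, -0.769, 1035.675], [0.0, 0.0, 0.0, 1.0]]
[[406.9, 0.0, 279.7], [0.0, 406.9, 207.4], [0.0, 0.0, 1.0]] [[0.024, -0.992, 0.128, 463.321], [-1.0, -0.022, 0.017, 6.807], [-0.014, -0.128, -0.992, 1106.805], [0.0, 0.0, 0.0, 1.0]]
{'time': 0.1, 'joint_pos': array([ 6.92485080e+01,  7.51083621e+00,  8.53235145e+01,  5.45981188e-04,
        8.72630842e+01, -4.89213845e+00]), 'qd': array([ 0.02101696, -0.05985928, -0.2519565 , -0.08892301,  0.11036894,
        0.03996206]), 'joint_efforts': array([ 1.41901626e-03, -5.70950782e+01, -5.01942194e+01, -1.56109140e-04,
        8.24323244e-03, -1.73317829e-05]), 'tool_pos': array([163.75196131, 576.69577059, 230.34422134]), 'tcp_rot': array([-1.79902967e+02, -8.85259327e-03,  1.64140612e+02]), 'ft_force': array([ 0.08113944, -0.97745938,  0.43487208]), 'wrist_torque': array([-0.00102073,  0.05318308,  0.04565988]), 'finger_gap': 85.46905389169078}
```

View pics/side1.png

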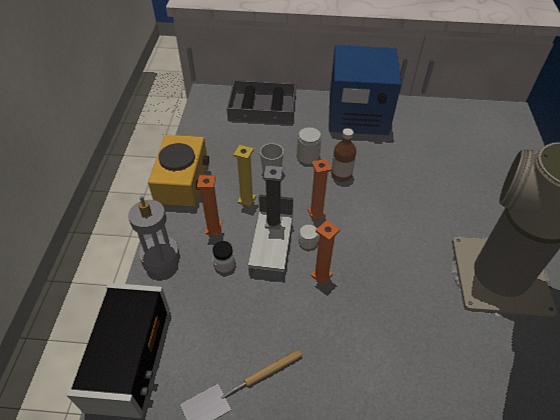

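View pics/top1.png

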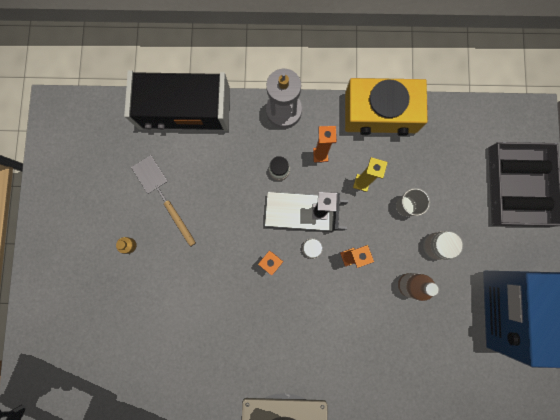

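The side view shows the roller standing at (273,195) on the rest, with the stop behind it and the bed towards (270,245). In the top view its top plate is at (327,202), the bed spans (267..335, 193..230), and the orange and yellow look-alikes surround it. Next I measure.

```bash
python3 - <<'E'
from h import *
for n in("top","side"):
    W=np.load(n+"W.npy")
    P=np.load(n+"P.npy").astype(int)
    x,y,z=W[...,0],W[...,1],W[...,2]
    reg=(abs(x-480)<130)&(abs(y+70)<220)
    def box(m,l):
        if m.sum()<8: print(l,m.sum());return
        q=W[m]; r=cv2.minAreaRect(q[:,:2].astype(np.float32)); print(n,l,m.sum(),np.round(r[0],1),np.round(r[1],1),round(r[2],1),"z",round(np.median(q[:,2]),1))
    import scipy.ndimage as nd
    def comps(m,l):
        lab,k=nd.label(m)
        for i in range(1,k+1):
            if (lab==i).sum()>25: box(lab==i,l)
    comps(reg&(abs(z-50)<5),"bed50")
    comps(reg&(abs(z-110)<5),"stop110")
    comps(reg&(abs(z-240)<6),"top240")
    comps(reg&(z>150),"tall>150")
E
python3 - <<'E'
import cv2
a=cv2.imread("pics/top1.png")[130:290,230:400]; b=cv2.imread("pics/side1.png")[120:300,180:360]
a=cv2.resize(a,(400,380),interpolation=2);b=cv2.resize(b,(380,380),interpolation=2)
cv2.imwrite("pics/crop.png",cv2.hconcat([a,b]))
E
```

```text
top bed50 1349 [579.1 -26.3] [175.6  64.5] 87.2 z 50.1
top bed50 44 [498.6 -67.4] [14.2 34.5] 16.5 z 46.6
top stop110 90 [ 576.2 -117.5] [ 8.2 65. ] 87.4 z 109.6
top top240 335 [590.3 -79.5] [37.9 40.4] 0.1 z 239.8
top tall>150 377 [590.2 -79.6] [40.2 38.3] 88.9 z 239.6
top tall>150 339 [ 476.2 -164.3] [39.9 40.9] 21.2 z 189.7
top tall>150 324 [456.7  40.8] [39.7 40. ] 52.2 z 190.0
side bed50 32 [ 480.3 -152.7] [16.5 33.9] 84.7 z 50.1
side bed50 1093 [580.7 -27.4] [180.   60.7] 87.2 z 50.0
side stop110 28 [ 483.2 -152.1] [10.5 30.3] 78.6 z 109.4
side stop110 41 [ 562.6 -116. ] [31.3 12.1] 3.5 z 109.6
side stop110 35 [590.7 -67.1] [31.5 13.1] 17.3 z 109.3
side stop110 34 [458.4  53.4] [31.4 10.7] 7.3 z 110.0
side top240 212 [592.1 -79.7] [45.2 35.6] 88.8 z 240.0
side tall>150 313 [ 479.7 -164.1] [40.2 43.9] 19.2 z 188.0
side tall>150 515 [592.1 -79.7] [45.2 35.6] 88.8 z 216.8
side tall>150 388 [460.   40.2] [41.7 41.2] 50.0 z 188.8
```

View pics/crop.png

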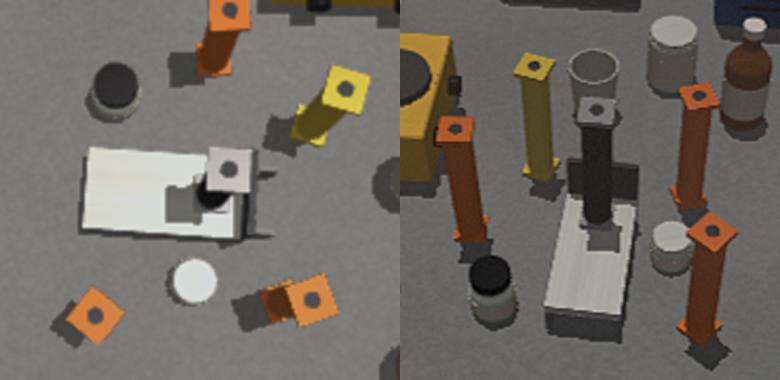

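The crop shows the roller on the rest; my region clipped the far side at x = 610, so I measure again with a wider one.

```bash
python3 - <<'E'
from h import *
import scipy.ndimage as nd
for n in("top","side"):
    W=np.load(n+"W.npy"); x,y,z=W[...,0],W[...,1],W[...,2]
    reg=(abs(x-590)<150)&(abs(y+40)<200)
    for lo,hi,l in((46,54,"bed"),(106,114,"stop"),(236,244,"top")):
        lab,k=nd.label(reg&(z>lo)&(z<hi))
        for i in range(1,k+1):
            q=W[lab==i]
            if len(q)>25:
                r=cv2.minAreaRect(q[:,:2].astype(np.float32)); print(n,l,len(q),np.round(r[0],1),np.round(r[1],1),round(r[2],1),round(np.median(q[:,2]),1))
    # obstacles taller than 20
    lab,k=nd.label((z>20)&(x>350)&(x<850)&(abs(y)<350))
    if n=="top":
      for i in range(1,k+1):
        q=W[lab==i]
        if len(q)>25: print("obs",np.round(q.min(0)),np.round(q.max(0)))
E
```

```text
top bed 1808 [591.8 -26.8] [175.3  89.9] 87.2 50.0
top stop 114 [ 587.5 -118. ] [ 8.2 87.6] 87.4 109.8
top top 342 [591.2 -80.2] [39.7 39. ] 0.4 239.9
obs [835.  -9. 150.] [850.  50. 183.]
obs [807. 174.  20.] [850. 350. 119.]
obs [ 803. -349.   20.] [ 850. -148.  117.]
obs [829. -17.  20.] [850.  60.  35.]
obs [ 735. -103.   20.] [776. -63. 194.]
obs [680.   2.  21.] [733.  56.  75.]
obs [ 655. -221.   20.] [ 703. -174.  194.]
obs [ 583. -350.   20.] [ 652. -284.   89.]
obs [ 543. -152.   20.] [640.  62. 244.]
obs [470. -87.  20.] [519. -37.  49.]
obs [ 452. -189.   23.] [ 501. -140.  195.]
obs [429.  14. 180.] [482.  67. 195.]
obs [ 375. -350.   21.] [ 438. -291.  174.]
side bed 1654 [595.6 -28.5] [181.5  90.6] 87.2 50.0
side stop 40 [ 562.6 -116. ] [31.3 12.1] 3.5 109.7
side top 220 [594.5 -80.3] [44.1 40.4] 88.8 240.1
```

```bash
cat >> h.py <<'E'
from scipy.spatial.transform import Rotation as Ro
S=np.array([588.3,-114.4,0]); d=np.array([.049,.9988,0]); n=np.array([.9988,-.049,0]); Z=np.array([0,0,1.])
def pose(s,z,phi,lat=2.0):
    a=np.radians(phi)
    return S+s*d+lat*n+z*Z, np.stack([-n,np.cos(a)*d-np.sin(a)*Z,-np.sin(a)*d-np.cos(a)*Z],1)
def cur():
    t=telemetry.sense(); return np.array(t["tool_pos"]),Ro.from_euler("xyz",t["tcp_rot"],degrees=True).as_matrix()
def plan(targets,claw,start=None):
    """targets: (s,z,phi,lat,nrows)"""
    p,R=start or cur(); out=[]
    for *q,N in targets:
        p1,R1=pose(*q); rv=Ro.from_matrix(R.T@R1).as_rotvec()
        for k in range(N):
            pn=p+(p1-p)/(N-k); v=R.T@(pn-p)/50; w=Ro.from_matrix(R.T@R1).as_rotvec()/(N-k)
            R=R@Ro.from_rotvec(w).as_matrix(); p=pn
            out.append([round(float(x),3) for x in v]+[round(float(x/2/np.pi),4) for x in w]+[claw])
    print(str([out]).replace(" ",""))
    return p,R
def where():
    t=telemetry.sense(); p,R=cur(); q=p-S
    print("t",t["time"],"s",round(q@d,1),"lat",round(q@n,1),"z",round(p[2],1),"phi",round(np.degrees(np.arctan2(-R[2,1],-R[2,2])),1),"j",np.round(t["joint_pos"],1),"F",np.round(t["ft_force"],1),"gap",round(t["finger_gap"],1))
E
python3 - <<'E'
from h import *
where(); plan([(290,240,0,2,12)],0.7)
E
```

```text
t 0.1 s 669.5 lat -457.9 z 230.3 phi 0.1 j [69.2  7.5 85.3  0.  87.3 -4.9] F [ 0.1 -1.   0.4] gap 85.5
[[[-0.89,-0.443,-0.015,-0.0,-0.0,-0.003,0.7],[-0.881,-0.46,-0.016,-0.0,-0.0,-0.003,0.7],[-0.872,-0.476,-0.016,-0.0,-0.0,-0.003,0.7],[-0.863,-0.493,-0.016,-0.0,-0.0,-0.003,0.7],[-0.853,-0.509,-0.016,-0.0,-0.0,-0.003,0.7],[-0.844,-0.525,-0.016,-0.0,-0.0,-0.003,0.7],[-0.833,-0.541,-0.016,-0.0,-0.0,-0.003,0.7],[-0.823,-0.557,-0.016,-0.0,-0.0,-0.003,0.7],[-0.812,-0.572,-0.016,-0.0,-0.0,-0.003,0.7],[-0.801,-0.588,-0.016,-0.0,-0.0,-0.003,0.7],[-0.79,-0.603,-0.016,-0.0,-0.0,-0.003,0.7],[-0.778,-0.618,-0.016,-0.0,-0.0,-0.003,0.7]]]
```

```bash
python3 -m jog '[[[-0.89,-0.44,-0.016,0,0,-0.003,0.7],[-0.88,-0.46,-0.016,0,0,-0.003,0.7],[-0.87,-0.476,-0.016,0,0,-0.003,0.7],[-0.863,-0.493,-0.016,0,0,-0.003,0.7],[-0.853,-0.51,-0.016,0,0,-0.003,0.7],[-0.844,-0.525,-0.016,0,0,-0.003,0.7],[-0.833,-0.54,-0.016,0,0,-0.003,0.7],[-0.823,-0.557,-0.016,0,0,-0.003,0.7],[-0.812,-0.572,-0.016,0,0,-0.003,0.7],[-0.8,-0.588,-0.016,0,0,-0.003,0.7],[-0.79,-0.603,-0.016,0,0,-0.003,0.7],[-0.778,-0.618,-0.016,0,0,-0.003,0.7]]]' >/dev/null; python3 -c "
from h import *
where()"
python3 -m jog '[[[0,0,0,0.0275,0,0,0.7],[0,0,0,0.0275,0,0,0.7],[0,0,0,0.0275,0,0,0.7],[0,0,0,0.0275,0,0,0.7],[0,0,0,0.0275,0,0,0.7],[0,0,0,0.0275,0,0,0.7],[0,0,0,0.0275,0,0,0.7],[0,0,0,0,0,0,0.7]]]'; python3 -c "
from h import *
where()"
```

```text
t 1.6 s 289.1 lat 2.6 z 240.4 phi 0.0 j [ 11.4  11.9  79.4   0.   88.7 -75.7] F [-0.   1.8  0.1] gap 59.8
time: 2.6
tool_pos: [602.3, 175.8, 233.5]
tcp_rot: [-110.3, -0.6, 177.2]
ft_force: [-0.1, -0.4, -0.7]
finger_gap: 59.6
t 2.6 s 290.5 lat -0.2 z 233.5 phi 69.7 j [ 36.2  50.3  53.7 -56.5 119.4 -60.4] F [-0.1 -0.4 -0.7] gap 59.6
```

```bash
python3 -m jog '[[[0,0.94,0.34,0,0,0,0.7],[0,0.94,0.34,0,0,0,0.7],[0,0.94,0.34,0,0,0,0.7],[0,0,0,0,0,0,0.7]]]'>/dev/null; python3 -c "
from h import *
where()
print(cur()[0])"
```

```text
t 3.1 s 290.8 lat 0.4 z 87.9 phi 69.3 j [ 36.1  61.4  52.2 -52.3 113.6 -51.1] F [ 1.  -0.7  0.5] gap 59.9
[602.91593512 176.08069588  87.92056585]
```

```bash
python3 - <<'E'
from h import *
plan([(270,290,0,2,8),(34.5,290,0,2,5)],0.75)
E
```

```text
[[[-0.001,-0.491,-0.13,-0.0241,-0.0001,0.0,0.75],[-0.002,-0.466,-0.202,-0.0241,-0.0001,0.0,0.75],[-0.002,-0.43,-0.27,-0.0241,-0.0001,0.0,0.75],[-0.002,-0.384,-0.332,-0.0241,-0.0001,0.0,0.75],[-0.002,-0.33,-0.386,-0.0241,-0.0001,0.0,0.75],[-0.003,-0.268,-0.431,-0.0241,-0.0001,0.0,0.75],[-0.003,-0.2,-0.467,-0.0241,-0.0001,0.0,0.75],[-0.004,-0.128,-0.492,-0.0241,-0.0001,0.0,0.75],[0.0,-0.942,-0.0,0.0,0.0,-0.0,0.75],[0.0,-0.942,-0.0,0.0,0.0,-0.0,0.75],[0.0,-0.942,-0.0,0.0,0.0,-0.0,0.75],[-0.0,-0.942,-0.0,0.0,0.0,-0.0,0.75],[0.0,-0.942,-0.0,0.0,0.0,-0.0,0.75]]]
```

```bash
python3 -m jog '[[[0,-0.49,-0.13,-0.0241,0,0,0.75],[0,-0.466,-0.2,-0.0241,0,0,0.75],[0,-0.43,-0.27,-0.0241,0,0,0.75],[0,-0.384,-0.332,-0.0241,0,0,0.75],[0,-0.33,-0.386,-0.0241,0,0,0.75],[0,-0.268,-0.431,-0.0241,0,0,0.75],[0,-0.2,-0.467,-0.0241,0,0,0.75],[0,-0.128,-0.492,-0.0241,0,0,0.75]]]'>/dev/null
python3 -m jog '[[[0,-0.94,0,0,0,0,0.75],[0,-0.94,0,0,0,0,0.75],[0,-0.94,0,0,0,0,0.75],[0,-0.94,0,0,0,0,0.75],[0,-0.94,0,0,0,0,0.75],[0,0,0,0,0,0,0.75],[0,0,0,0,0,0,0.75]]]'>/dev/null
python3 - <<'E'
from h import *
where(); plan([(34.5,245,0,2,1),(34.5,205,0,2,3)],.75)
p,W=cloud("side"); save("above.png",cv2.resize(p[60:300,160:420],(650,600)))
E
```

```text
t 4.975 s 36.2 lat 1.6 z 296.3 phi -0.1 j [-12.5   5.6  80.5   0.1  93.5 -99.6] F [-0.1  0.6 -0.2] gap 63.8
[[[-0.001,-0.036,1.026,0.0002,0.001,-0.0004,0.75],[-0.0,0.0,0.267,-0.0,-0.0,0.0,0.75],[-0.0,0.0,0.267,-0.0,-0.0,0.0,0.75],[-0.0,0.0,0.267,-0.0,-0.0,0.0,0.75]]]
```

View pics/above.png

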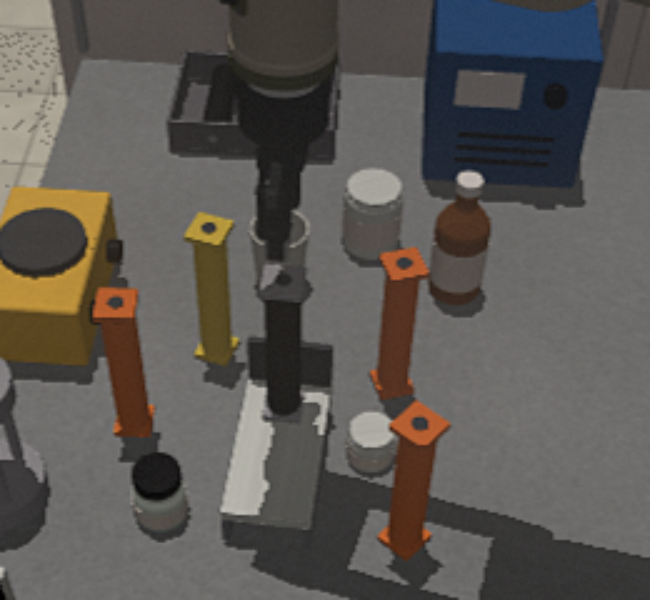

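The gripper stands above the roller with its fingers in front of and behind the top plate at (285,280). I descend around it.

```bash
python3 -m jog '[[[0,-0.035,0.6,0,0,0,0.75],[0,0,0.3,0,0,0,0.75],[0,0,0.2,0,0,0,0.75],[0,0,0.2,0,0,0,0.75],[0,0,0.2,0,0,0,0.75],[0,0,0.2,0,0,0,0.75],[0,0,0.12,0,0,0,0.75],[0,0,0,0,0,0,0.75]]]'>/dev/null
python3 - <<'E'
from h import *
where()
E
```

```text
t 6.025 s 34.9 lat 1.0 z 200.8 phi -0.1 j [-12.7   7.9  88.    0.1  84.2 -99.8] F [-0.8 -0.7 -0. ] gap 63.7
```

```bash
python3 -m jog '[[[0,0,0,0,0,0,0.62],[0,0,0,0,0,0,0.62],[0,0.0785,-0.0095,0.00417,0,0,0.62],[0,0.0785,-0.0095,0.00417,0,0,0.62],[0,0.0785,-0.0095,0.00417,0,0,0.62],[0,0.0785,-0.0095,0.00417,0,0,0.62],[0,0.0785,-0.0095,0.00417,0,0,0.62],[0,0.0785,-0.0095,0.00417,0,0,0.62],[0,0,0,0,0,0,0.62]]]'>/dev/null
python3 - <<'E'
from h import *
where()
E
python3 -m jog '[[[0,0.0785,-0.0095,0.00417,0,0,0.62],[0,0.0785,-0.0095,0.00417,0,0,0.62],[0,0.0785,-0.0095,0.00417,0,0,0.62],[0,0.0785,-0.0095,0.00417,0,0,0.62],[0,0.0785,-0.0095,0.00417,0,0,0.62],[0,0.0785,-0.0095,0.00417,0,0,0.62],[0,0,0,0,0,0,0.62]]]'>/dev/null
python3 - <<'E'
from h import *
where()
p,W=cloud("side"); a=cv2.resize(p[120:300,180:360],(400,400))
p,W=cloud("top");b=cv2.resize(p[130:290,240:400],(400,400)); save("t18.png",cv2.hconcat([a,b]))
E
```

```text
t 7.15 s 59.4 lat 1.3 z 202.6 phi 8.9 j [ -4.8   7.7  88.5  -9.   83.6 -91. ] F [-0.5 -0.5 -0.5] gap 52.8
t 8.025 s 83.0 lat 1.2 z 200.0 phi 17.9 j [  2.8   9.7  87.9 -17.9  84.5 -82.3] F [-0.2  0.  -0.2] gap 52.9
```

View pics/t18.png

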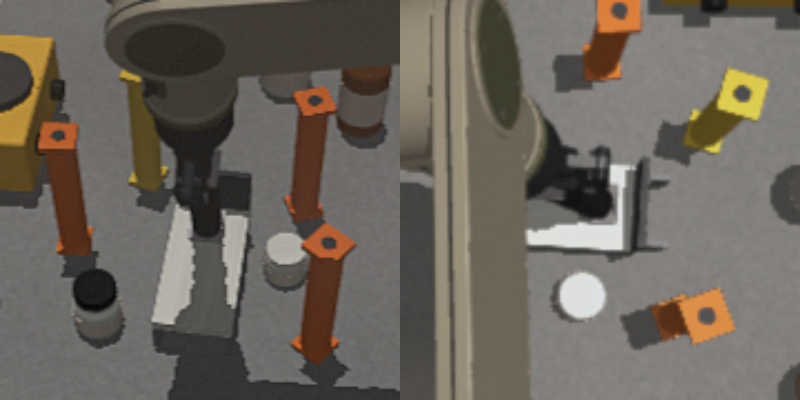

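The roller leans between the fingers, with its foot at about (205,225) in the left half. I check its tilt from depth.

```bash
cat >> h.py <<'E'
def prof(name="side",lo=56,hi=190,step=10):
    p,W=cloud(name); q=W-S; s=q@d; l=q@n; z=W[...,2]
    m=(abs(l-2)<10)&(z>lo)&(z<hi)&(s>2)&(s<260)
    print(name,[(int(a),int(m2.sum()),*np.round(np.percentile(s[m2],[2,50,98])).astype(int)) for a in range(lo,hi,step) for m2 in [m&(z>=a)&(z<a+step)] if m2.sum()>3])
E
python3 - <<'E'
from h import *
prof(); prof("top")
E
```

```text
side [(56, 16, np.int64(49), np.int64(55), np.int64(57)), (66, 9, np.int64(54), np.int64(59), np.int64(62)), (76, 14, np.int64(58), np.int64(62), np.int64(63)), (86, 11, np.int64(60), np.int64(65), np.int64(68)), (96, 11, np.int64(67), np.int64(69), np.int64(71)), (106, 11, np.int64(70), np.int64(73), np.int64(74)), (116, 10, np.int64(74), np.int64(76), np.int64(79)), (126, 16, np.int64(76), np.int64(79), np.int64(82)), (136, 12, np.int64(81), np.int64(84), np.int64(86)), (146, 11, np.int64(86), np.int64(88), np.int64(90)), (156, 7, np.int64(89), np.int64(90), np.int64(92)), (166, 5, np.int64(89), np.int64(93), np.int64(94))]
top [(66, 19, np.int64(19), np.int64(22), np.int64(25)), (76, 9, np.int64(25), np.int64(26), np.int64(29)), (86, 9, np.int64(29), np.int64(32), np.int64(32)), (96, 6, np.int64(32), np.int64(35), np.int64(35)), (106, 6, np.int64(36), np.int64(38), np.int64(39)), (116, 10, np.int64(39), np.int64(42), np.int64(44)), (126, 7, np.int64(42), np.int64(45), np.int64(47)), (136, 5, np.int64(48), np.int64(50), np.int64(51)), (146, 4, np.int64(51), np.int64(53), np.int64(56))]
```

Tilt is about 20°, the foot edge is still near s = 53, and the roller rests on the front finger. I continue the rigid rotation.

```bash
python3 -m jog '[[[0,0.0785,-0.0095,0.00417,0,0,0.62],[0,0.0785,-0.0095,0.00417,0,0,0.62],[0,0.0785,-0.0095,0.00417,0,0,0.62],[0,0.0785,-0.0095,0.00417,0,0,0.62],[0,0.0785,-0.0095,0.00417,0,0,0.62],[0,0.0785,-0.0095,0.00417,0,0,0.62],[0,0.0785,-0.0095,0.00417,0,0,0.62],[0,0.0785,-0.0095,0.00417,0,0,0.62],[0,0.0785,-0.0095,0.00417,0,0,0.62],[0,0.0785,-0.0095,0.00417,0,0,0.62],[0,0,0,0,0,0,0.62]]]'>/dev/null
python3 - <<'E'
from h import *
where();prof(); prof("top")
E
```

```text
t 9.6 s 120.3 lat 1.2 z 187.7 phi 33.0 j [ 14.   17.2  85.  -31.4  88.7 -69.4] F [-0.1  0.6 -1. ] gap 52.9
side [(56, 7, np.int64(55), np.int64(58), np.int64(59)), (66, 4, np.int64(58), np.int64(66), np.int64(69))]
top [(66, 5, np.int64(23), np.int64(23), np.int64(25)), (76, 29, np.int64(25), np.int64(31), np.int64(37)), (86, 17, np.int64(35), np.int64(39), np.int64(43)), (96, 19, np.int64(42), np.int64(45), np.int64(48)), (106, 22, np.int64(48), np.int64(53), np.int64(56)), (116, 19, np.int64(56), np.int64(59), np.int64(64)), (126, 19, np.int64(62), np.int64(66), np.int64(69)), (136, 28, np.int64(69), np.int64(74), np.int64(79)), (146, 21, np.int64(77), np.int64(82), np.int64(85)), (156, 26, np.int64(84), np.int64(88), np.int64(93)), (166, 9, np.int64(92), np.int64(94), np.int64(97))]
```

```bash
python3 -m jog '[[[0,0.0785,-0.0095,0.00417,0,0,0.62],[0,0.0785,-0.0095,0.00417,0,0,0.62],[0,0.0785,-0.0095,0.00417,0,0,0.62],[0,0.0785,-0.0095,0.00417,0,0,0.62],[0,0.0785,-0.0095,0.00417,0,0,0.62],[0,0.0785,-0.0095,0.00417,0,0,0.62],[0,0.0785,-0.0095,0.00417,0,0,0.62],[0,0.0785,-0.0095,0.00417,0,0,0.62],[0,0.0785,-0.0095,0.00417,0,0,0.62],[0,0.0785,-0.0095,0.00417,0,0,0.62],[0,0,0,0,0,0,0.62]]]'>/dev/null
python3 - <<'E'
from h import *
where();prof(); prof("top")
E
```

```text
t 11.075 s 153.2 lat 1.1 z 166.1 phi 48.0 j [ 22.6  28.6  79.7 -42.3  95.4 -59.5] F [ 0.6  0.9 -1.2] gap 52.9
side []
top [(76, 30, np.int64(30), np.int64(36), np.int64(42)), (86, 40, np.int64(34), np.int64(47), np.int64(54)), (96, 36, np.int64(49), np.int64(60), np.int64(66)), (106, 32, np.int64(64), np.int64(70), np.int64(77)), (116, 41, np.int64(75), np.int64(83), np.int64(89)), (126, 38, np.int64(86), np.int64(95), np.int64(101)), (136, 40, np.int64(100), np.int64(106), np.int64(116)), (146, 42, np.int64(110), np.int64(118), np.int64(128)), (156, 34, np.int64(123), np.int64(129), np.int64(135)), (166, 10, np.int64(134), np.int64(136), np.int64(202))]
```

```bash
python3 -m jog '[[[0,0.0785,-0.0095,0.00417,0,0,0.62],[0,0.0785,-0.0095,0.00417,0,0,0.62],[0,0.0785,-0.0095,0.00417,0,0,0.62],[0,0.0785,-0.0095,0.00417,0,0,0.62],[0,0.0785,-0.0095,0.00417,0,0,0.62],[0,0.0785,-0.0095,0.00417,0,0,0.62],[0,0.0785,-0.0095,0.00417,0,0,0.62],[0,0.0785,-0.0095,0.00417,0,0,0.62],[0,0.0785,-0.0095,0.00417,0,0,0.62],[0,0.0785,-0.0095,0.00417,0,0,0.62],[0,0,0,0,0,0,0.62]]]'>/dev/null
python3 - <<'E'
from h import *
where();prof(); prof("top")
p,W=cloud("side"); a=cv2.resize(p[120:300,180:360],(400,400))
p,W=cloud("top");b=cv2.resize(p[130:290,240:400],(400,400)); save("t63.png",cv2.hconcat([a,b]))
E
```

```text
t 12.55 s 179.4 lat 1.1 z 136.7 phi 63.0 j [ 28.3  42.5  72.3 -51.5 103.3 -53. ] F [-0.7  0.9 -1.8] gap 53.4
side [(76, 9, np.int64(8), np.int64(43), np.int64(55)), (86, 43, np.int64(32), np.int64(52), np.int64(71)), (96, 36, np.int64(46), np.int64(78), np.int64(92)), (106, 32, np.int64(87), np.int64(98), np.int64(108)), (116, 40, np.int64(106), np.int64(120), np.int64(131)), (126, 22, np.int64(129), np.int64(137), np.int64(154)), (136, 12, np.int64(150), np.int64(167), np.int64(177)), (146, 9, np.int64(180), np.int64(190), np.int64(211)), (166, 4, np.int64(169), np.int64(176), np.int64(186)), (176, 6, np.int64(174), np.int64(180), np.int64(190)), (186, 4, np.int64(231), np.int64(232), np.int64(234))]
top [(76, 9, np.int64(39), np.int64(42), np.int64(51)), (86, 80, np.int64(39), np.int64(55), np.int64(70)), (96, 64, np.int64(64), np.int64(78), np.int64(94)), (106, 68, np.int64(82), np.int64(99), np.int64(115)), (116, 72, np.int64(108), np.int64(121), np.int64(141)), (126, 72, np.int64(130), np.int64(142), np.int64(229)), (136, 64, np.int64(149), np.int64(161), np.int64(222)), (146, 12, np.int64(166), np.int64(185), np.int64(219)), (166, 31, np.int64(169), np.int64(172), np.int64(186)), (176, 61, np.int64(173), np.int64(185), np.int64(200)), (186, 16, np.int64(185), np.int64(191), np.int64(198))]
```

View pics/t63.png

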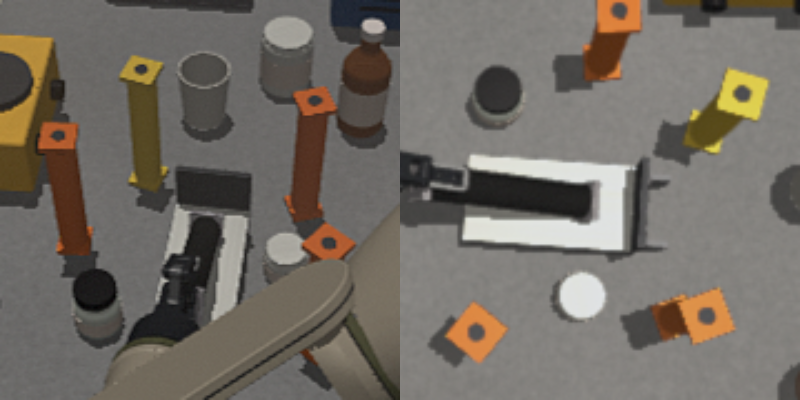

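The roller lies on the lower finger at about 65°, the foot hasn't slipped, and the bystanders are undisturbed. I continue.

```bash
python3 -m jog '[[[0,0.0785,-0.0095,0.00417,0,0,0.62],[0,0.0785,-0.0095,0.00417,0,0,0.62],[0,0.0785,-0.0095,0.00417,0,0,0.62],[0,0.0785,-0.0095,0.00417,0,0,0.62],[0,0.0785,-0.0095,0.00417,0,0,0.62],[0,0.0785,-0.0095,0.00417,0,0,0.62],[0,0.0785,-0.0095,0.00417,0,0,0.62],[0,0.0785,-0.0095,0.00417,0,0,0.62],[0,0,0,0,0,0,0.62]]]'>/dev/null
python3 - <<'E'
from h import *
where();prof("top",step=5,lo=70,hi=125)
E
```

```text
t 13.875 s 194.3 lat 1.1 z 109.0 phi 75.0 j [ 31.1  54.7  65.1 -58.4 109.9 -50.1] F [-0.7 -0.1 -2.4] gap 52.8
top [(85, 52, np.int64(47), np.int64(58), np.int64(246)), (90, 82, np.int64(48), np.int64(76), np.int64(255)), (95, 70, np.int64(77), np.int64(97), np.int64(253)), (100, 67, np.int64(96), np.int64(118), np.int64(210)), (105, 79, np.int64(120), np.int64(140), np.int64(164)), (110, 67, np.int64(143), np.int64(163), np.int64(187)), (115, 50, np.int64(164), np.int64(179), np.int64(192)), (120, 13, np.int64(179), np.int64(189), np.int64(191))]
```

```bash
python3 -m jog '[[[0,0.0785,-0.0095,0.00417,0,0,0.62],[0,0.0785,-0.0095,0.00417,0,0,0.62],[0,0.0785,-0.0095,0.00417,0,0,0.62],[0,0.0785,-0.0095,0.00417,0,0,0.62],[0,0.0785,-0.0095,0.00417,0,0,0.62],[0,0,0,0,0,0,0.62]]]'>/dev/null
python3 -c "
from h import *
where();prof('top',step=3,lo=82,hi=112)"
python3 -m jog '[[[0,0.05,0.006,0,0,0,0.62],[0,0.05,0.006,0,0,0,0.62],[0,0.05,0.006,0,0,0,0.62],[0,0,0,0,0,0,0.62]]]'>/dev/null
python3 -c "
from h import *
where();prof('top',step=3,lo=79,hi=112)"
```

```text
t 14.675 s 200.7 lat 1.0 z 90.1 phi 82.6 j [ 32.1  62.7  60.  -62.9 114.1 -49.3] F [ 0.2  0.3 -3.1] gap 53.0
top [(82, 7, np.int64(59), np.int64(67), np.int64(82)), (85, 41, np.int64(53), np.int64(69), np.int64(109)), (88, 91, np.int64(51), np.int64(83), np.int64(148)), (91, 96, np.int64(54), np.int64(107), np.int64(160)), (94, 107, np.int64(100), np.int64(145), np.int64(191)), (97, 80, np.int64(117), np.int64(168), np.int64(200)), (100, 41, np.int64(161), np.int64(185), np.int64(201)), (103, 12, np.int64(183), np.int64(196), np.int64(202))]
t 15.225 s 201.0 lat 1.5 z 83.8 phi 82.5 j [ 32.1  63.3  59.5 -62.7 113.9 -48.9] F [-0.3  1.5 -2.5] gap 52.8
top [(82, 15, np.int64(60), np.int64(69), np.int64(120)), (85, 76, np.int64(55), np.int64(77), np.int64(128)), (88, 124, np.int64(52), np.int64(100), np.int64(161)), (91, 127, np.int64(71), np.int64(140), np.int64(198)), (94, 103, np.int64(110), np.int64(172), np.int64(201)), (97, 25, np.int64(151), np.int64(183), np.int64(203))]
```

```bash
for i in 1 ; do python3 -m jog '[[[0,0.04,0.005,0,0,0,0.64],[0,0.04,0.005,0,0,0,0.66],[0,0.04,0.005,0,0,0,0.66],[0,0,0,0,0,0,0.66]]]'>/dev/null
python3 -c "
from h import *
where();prof('top',step=3,lo=79,hi=112)"
python3 -m jog '[[[0,0.04,0.005,0,0,0,0.66],[0,0.04,0.005,0,0,0,0.66],[0,0,0,0,0,0,0.66]]]'>/dev/null
python3 -c "
from h import *
where();prof('top',step=3,lo=79,hi=112)"; done
```

```text
t 15.775 s 200.9 lat 1.5 z 77.6 phi 82.5 j [ 32.1  64.   59.2 -62.6 113.8 -48.6] F [ 0.  -0.4 -2.4] gap 56.4
top [(82, 26, np.int64(63), np.int64(89), np.int64(160)), (85, 166, np.int64(60), np.int64(116), np.int64(198)), (88, 212, np.int64(54), np.int64(133), np.int64(201)), (91, 55, np.int64(58), np.int64(165), np.int64(201)), (94, 5, np.int64(67), np.int64(180), np.int64(200)), (109, 4, np.int64(203), np.int64(207), np.int64(210))]
t 16.2 s 201.0 lat 1.5 z 73.6 phi 82.5 j [ 32.1  64.4  58.9 -62.5 113.7 -48.4] F [ 0.2 -1.2 -2.9] gap 56.2
top [(79, 7, np.int64(112), np.int64(169), np.int64(188)), (82, 73, np.int64(65), np.int64(120), np.int64(201)), (85, 218, np.int64(61), np.int64(131), np.int64(200)), (88, 132, np.int64(57), np.int64(124), np.int64(200)), (91, 24, np.int64(54), np.int64(98), np.int64(219)), (106, 8, np.int64(202), np.int64(205), np.int64(211)), (109, 26, np.int64(202), np.int64(211), np.int64(232))]
```

```bash
python3 -m jog '[[[0,0.03,0.004,0,0,0,0.66],[0,0.03,0.004,0,0,0,0.66],[0,0,0,0,0,0,0.66]]]'>/dev/null
python3 -c "
from h import *
where()"
python3 -m jog '[[[0,0.03,0.004,0,0,0,0.66],[0,0.03,0.004,0,0,0,0.66],[0,0,0,0,0,0,0.66]]]'>/dev/null
python3 -c "
from h import *
where();prof('top',step=3,lo=76,hi=112);prof('side',step=3,lo=76,hi=112)"
```

```text
t 16.625 s 201.0 lat 1.5 z 70.7 phi 82.5 j [ 32.1  64.8  58.8 -62.5 113.6 -48.3] F [ 0.6 -0.1 -1.9] gap 56.3
t 17.0 s 201.1 lat 1.6 z 67.9 phi 82.5 j [ 32.1  65.1  58.6 -62.5 113.6 -48.1] F [0.2 0.  0.3] gap 56.1
top [(79, 29, np.int64(104), np.int64(171), np.int64(198)), (82, 149, np.int64(64), np.int64(145), np.int64(201)), (85, 199, np.int64(64), np.int64(120), np.int64(198)), (88, 71, np.int64(56), np.int64(80), np.int64(195)), (100, 11, np.int64(202), np.int64(203), np.int64(207)), (103, 24, np.int64(203), np.int64(215), np.int64(234)), (106, 21, np.int64(206), np.int64(213), np.int64(237)), (109, 29, np.int64(209), np.int64(221), np.int64(239))]
side [(79, 47, np.int64(58), np.int64(164), np.int64(229)), (82, 113, np.int64(65), np.int64(147), np.int64(230)), (85, 181, np.int64(55), np.int64(121), np.int64(187)), (88, 49, np.int64(55), np.int64(85), np.int64(179)), (91, 7, np.int64(9), np.int64(63), np.int64(109)), (100, 5, np.int64(200), np.int64(205), np.int64(221)), (103, 14, np.int64(203), np.int64(213), np.int64(250)), (106, 14, np.int64(206), np.int64(216), np.int64(230)), (109, 20, np.int64(80), np.int64(220), np.int64(257))]
```

Force has returned to zero: the roller lies on the bed. I withdraw straight back, then shut the fingers.

```bash
python3 -m jog '[[[0,0,0,0,0,0,0.7],[0,0.026,-0.2,0,0,0,0.7],[0,0.05,-0.38,0,0,0,0.7],[0,0.05,-0.38,0,0,0,0.7],[0,0.05,-0.38,0,0,0,0.7],[0,0.05,-0.38,0,0,0,0.7],[0,0,0,0,0,0,0],[0,0,0,0,0,0,0],[0,0,0,0,0,0,0],[0,0,0,0,0,0,0]]]'>/dev/null
python3 - <<'E'
from h import *
where()
for nm in("top","side"):
    p,W=cloud(nm); q=W-S; s=q@d;l=q@n;z=W[...,2]
    m=(z>76)&(z<93)&(abs(l-2)<30)&(s>25)&(s<255)
    r=cv2.minAreaRect(np.stack([s[m],l[m]],1).astype(np.float32)); print(nm,r)
    for a in range(50,250,25):
        k=m&(s>=a)&(s<a+25); print(a,k.sum(),np.round([np.percentile(l[k],2),np.percentile(l[k],98),z[k].max()],1) if k.any() else 0)
    save("laid_%s.png"%nm,cv2.resize(p[100:320,150:430],(700,550)))
E
```

```text
t 18.35 s 287.1 lat 1.7 z 68.0 phi 82.5 j [ 37.   73.5  43.6 -61.8 120.5 -52.3] F [-0.1  0.   0.2] gap -0.0
top ((149.3129119873047, -0.8000411987304688), (189.8945770263672, 40.1184196472168), 0.15579096972942352)
50 118 [-18.6  18.2  92.6]
75 124 [-15.4  16.   91.4]
100 122 [-15.6  15.6  89.4]
125 117 [-14.   15.2  89.6]
150 121 [-15.4  15.8  88.9]
175 118 [-15.   13.9  90.3]
200 115 [-15.4  13.5  88.1]
225 106 [-19.6  19.1  91.4]
side ((149.84591674804688, 2.874105453491211), (39.07670593261719, 190.0931854248047), 89.42608642578125)
50 112 [-15.5  23.   92.8]
75 105 [-11.9  19.8  91.7]
100 102 [-11.8  19.   89.7]
125 112 [-12.3  19.3  91.1]
150 110 [-11.6  18.2  91. ]
175 110 [-11.6  17.5  88.8]
200 114 [-12.6  17.6  88.3]
225 128 [-16.5  20.6  90.5]
```

View pics/laid_top.png

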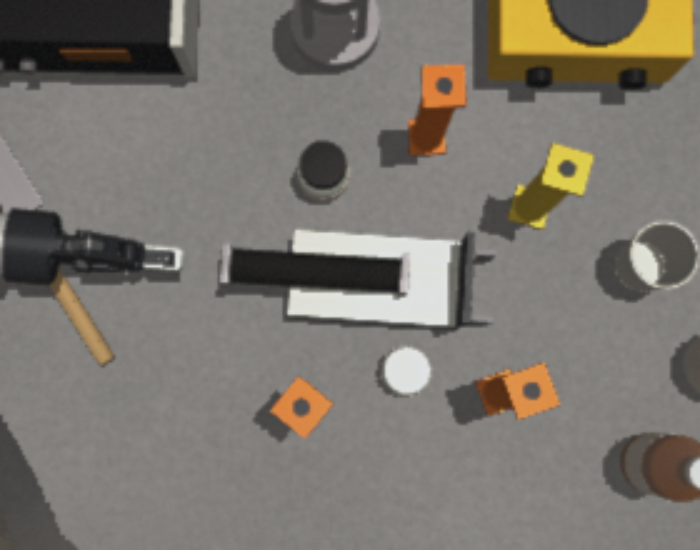

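The roller lies straight on the bed, with its foot at about s = 54 and its top end at (225,265). Nothing else has moved. I push it to the stop with the shut tips.

```bash
python3 -m jog '[[[0,-0.033,0.25,0,0,0,0],[0,-0.033,0.25,0,0,0,0],[0,-0.02,0.15,0,0,0,0],[0,-0.0105,0.08,0,0,0,0],[0,-0.0105,0.08,0,0,0,0],[0,-0.0105,0.08,0,0,0,0],[0,-0.0105,0.08,0,0,0,0],[0,-0.0105,0.08,0,0,0,0],[0,-0.0105,0.08,0,0,0,0],[0,-0.0105,0.08,0,0,0,0],[0,-0.0105,0.08,0,0,0,0],[0,-0.0105,0.08,0,0,0,0]]]'>/dev/null
python3 -c "
from h import *
where()"
python3 -m jog '[[[0,-0.0105,0.08,0,0,0,0],[0,-0.0105,0.08,0,0,0,0],[0,-0.0105,0.08,0,0,0,0],[0,-0.0105,0.08,0,0,0,0]]]'>/dev/null
python3 -c "
from h import *
where();prof('top',step=10,lo=76,hi=95)"
```

```text
t 19.95 s 218.6 lat 1.7 z 68.3 phi 82.5 j [ 33.1  66.5  55.9 -62.2 114.9 -48.8] F [0.4 4.7 3.6] gap 0.0
t 20.45 s 202.6 lat 1.8 z 68.6 phi 82.5 j [ 32.2  65.1  58.4 -62.5 113.7 -48.2] F [0.9 6.6 4.6] gap -0.0
top [(76, 388, np.int64(26), np.int64(143), np.int64(236)), (86, 299, np.int64(15), np.int64(102), np.int64(243))]
```

```bash
python3 -m jog '[[[0,-0.006,0.05,0,0,0,0],[0,-0.006,0.05,0,0,0,0],[0,-0.006,0.05,0,0,0,0],[0,-0.006,0.05,0,0,0,0]]]'>/dev/null
python3 -c "
from h import *
where()"
python3 -m jog '[[[0,-0.003,0.025,0,0,0,0],[0,-0.003,0.025,0,0,0,0]]]'>/dev/null
python3 -c "
from h import *
where()"
```

```text
t 21.0 s 192.7 lat 1.8 z 68.4 phi 82.5 j [ 31.5  64.4  59.8 -62.7 113.  -47.8] F [-0.4  7.1  4.8] gap 0.3
t 21.25 s 190.2 lat 1.8 z 68.5 phi 82.5 j [ 31.4  64.2  60.1 -62.7 112.8 -47.7] F [-0.   9.2  6.5] gap -0.1
```

```bash
python3 -m jog '[[[0,-0.002,0.02,0,0,0,0],[0,0,0,0,0,0,0]]]'>/dev/null
python3 -c "
from h import *
where()"
python3 -m jog '[[[0,-0.002,0.016,0,0,0,0],[0,0,0,0,0,0,0]]]'>/dev/null
python3 -c "
from h import *
where()"
```

```text
t 21.5 s 190.2 lat 1.8 z 68.5 phi 82.4 j [ 31.4  64.1  60.2 -62.7 112.7 -47.7] F [ 0.1 12.5  5. ] gap -0.2
t 21.75 s 190.0 lat 1.8 z 68.6 phi 82.4 j [ 31.4  64.   60.3 -62.7 112.6 -47.6] F [-0.5 17.   3.2] gap -0.2
```

The force rises with no motion, so the foot is against the stop. I back off straight and check.

```bash
python3 -m jog '[[[0,0.006,-0.05,0,0,0,0],[0,0.012,-0.1,0,0,0,0],[0,0.05,-0.38,0,0,0,0],[0,0.05,-0.38,0,0,0,0],[0,0.05,-0.38,0,0,0,0],[0,0.05,-0.38,0,0,0,0],[0,0,0,0,0,0,0],[0,0,0,0,0,0,0]]]'>/dev/null
python3 - <<'E'
from h import *
where()
for nm in("top","side"):
    p,W=cloud(nm); q=W-S; s=q@d;l=q@n;z=W[...,2]
    m=(z>76)&(z<93)&(abs(l-2)<30)&(s>1.5)&(s<255)
    print(nm,cv2.minAreaRect(np.stack([s[m],l[m]],1).astype(np.float32)),"s",np.percentile(s[m],[.5,99.5]))
    a=cv2.resize(p[140:290,210:390],(480,400)) if nm=="top" else cv2.resize(p[150:290,190:350],(320,400))
    ims=(ims if nm=="side" else [])+[a]
save("final.png",cv2.hconcat(ims))
E
```

```text
t 22.75 s 271.5 lat 1.6 z 67.3 phi 82.5 j [ 36.2  71.8  46.7 -61.8 119.1 -51.4] F [0.3 0.3 0.2] gap 0.2
top ((96.16653442382812, -1.4953880310058594), (38.6474723815918, 189.3302459716797), 89.96263122558594) s [  2.10777438 189.89475747]
side ((96.88491821289062, 3.185029983520508), (45.81236267089844, 191.96368408203125), 88.12896728515625) s [  3.49363796 191.51608544]
```

View pics/final.png

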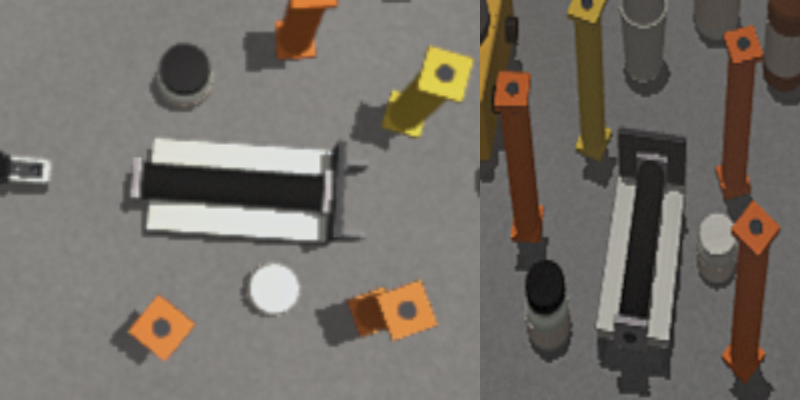

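The foot plate at (328,190) in the left half is flat against the stop, the roller is level and straight, and the robot is clear of everything.

```bash
python3 -c "
from bench import job
print(job.hand_in())"
```

```text
the job is handed in; nothing more can be done
None
```

The job is done and handed in at about 23 s, with the roller lying on the bed and its foot plate against the stop.

- **Tipping and lowering:** I straddled the roller's top with open fingers, without gripping it. I tipped it over its foot edge and turned the tool with it so that it rested on the lower finger. I eased it down until the load on the finger fell to about 0 N.
- **Pushing:** I withdrew, shut the fingers and pushed the roller about 54 mm to the stop. Contact showed as the force rising from about 9 to 17 N with no more movement. I then backed the tool about 80 mm clear of the roller.

**Last checks:**
- **Position:** the top end is 190 to 191.5 mm from the stop face, against the 190 mm roller length, so any gap is within camera error.
- **Straightness:** the top camera shows the roller straight to the bed within 0.1°. The side camera disagreed, reading about 1.9°, but from a partly hidden outline. I trusted the top view and the picture, which shows the plate flat.
- **Bystanders:** everything visible in the last pictures stood where it was, judged by eye, as did the spatula in an earlier one. The weight was out of view in every picture after the start, so I did not check it again.

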